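Complete a hardware kit, re-lid its dish and lock the keeper bar

TASK

The hardware kit in the round dish on the plywood kit board still lacks its turn-button. Raise the dish's lid by its pull, edge first - the pull side comes up clear while the opposite edge still rests on the dish - and carry it low, never more than about 10 cm above the dish, to lie right way up on the cardboard pad; then put the turn-button (the small flat wooden piece with two rounded ends) into the dish. Set the lid back centred and fully down, swing the keeper bar shut over it until it snaps past its catch and stays against the stop, and leave the other things on the bench where they lie.

Things in the scene. Friction and masses are not known exactly. Their poses are not given: they have to be found in the camera images.
- kit_board: Fixed plywood board 135 (x) x 215 (y) x 12 mm. Origin under its centre on the bench, z up; its -x side is roughly towards the robot. In its middle stands the round dish, at y = +78 mm the keeper bar's pivot post (20 mm diameter), at y = -78 mm the catch block. A low wooden cleat lies in front of and behind the dish (top 17 mm above the bench).
- dish_rim (a point): Centre of the mouth of the round steel parts dish, at rim height, 38 mm above the bench; axes as the board. Dish outside 96 mm diameter, tapering to 91 mm over the top 5 mm; about 84 mm clear inside, floor 16 mm above the bench. A loose brass butt hinge, 34 x 28 x 6 mm, already lies in it.
- catch (a point): Top centre of the dark steel catch block at board y = -78 mm, 44 (x) x 22 (y) mm, 43 mm above the bench; axes as the board. At its -x end a stop lip rises to 53 mm; in its top sits a sprung steel ball, standing 5.5 mm proud, at board x = +14.5 mm (this point is at x = +2 mm).
- lid: Shallow round wooden lid, slipped loosely over the dish like a petri-dish lid (2 to 5 mm play all round): 112 mm diameter, 14 mm high without its pull, top 5 mm thick, skirt 9 mm deep, 4 mm thick; 50 to 100 g. Origin: centre of the skirt's lower edge, z up; 29 mm above the bench when on the dish (underside on the rim), 4 mm on the pad. Its pull is near its -x edge.
- lid_pull (a point): Middle of the pull, a wooden batten upright on the lid: 12 mm thick (lid x), 42 mm long (lid y), 20 mm high, so 10 mm above and below this point; at lid x = -38 mm, 24 mm above the lid's lower edge; axes as the lid. At the start, and for the keeper bar to swing shut, it is on the board's -x side within 0.4 rad; turned under the bar's path it blocks the bar.
- lid_far_edge (a point): Point on the skirt's lower edge farthest from the pull (lid x = +56 mm). As the pull side is raised the lid tips about the dish's rim, 46 mm from the lid's centre on this side and 9 mm above the lower edge. Nothing sticks or holds the lid down.
- keeper (a joint): Angle of the keeper bar about its vertical pivot, rad: 0 = shut, along the board's -y over the middle of the lid, against the stop lip; grows anticlockwise seen from above, over the board's +x side (1.57: along +x; 2.0 fully open). Starts open. Turns freely (under 1 N at the knob); in the last 0.2 rad it rides over the sprung ball (3 to 5 N) and snaps home at 0, the ball behind it.
- keeper_hinge (a point): Point on the bar's pivot axis, 49 mm above the bench, board x = 0, y = +78 mm; the bolt's head reaches 60 mm. Axes as the board. Flat steel bar 18 mm wide, 6 mm thick, 176 mm long from here, its underside 46 mm and its top 52 mm above the bench (3 mm over a seated lid).
- keeper_knob (a point): Middle of the black upright round knob on the bar, 16 mm diameter, 130 mm from the pivot axis, standing from 56 to 77 mm above the bench (this point at 67 mm); for pinching or pushing. With the bar shut it stands over the lid's edge on the catch side.
- turn_button: The missing part: small flat wooden door turn-button, 50 mm long (its x) x 18 mm wide (its y) x 10 mm thick, both ends rounded to half circles, a brass screw head in the middle; 12 to 21 g. Origin at the centre of its underside; it lies flat on the black rubber mat (4 mm thick). It may lie in the dish anyhow (flat, on the hinge or turned over), so long as the lid still seats.
- pad: Fixed piece of brown cardboard 150 x 150 x 4 mm on the bench on the other side of the kit board from the mat, for laying the lid on; empty. Origin under its centre; top 4 mm above the bench.
- mat: Fixed black rubber mat 170 (x) x 190 (y) x 4 mm beside the kit board, to its left or right. Origin under its centre. The turn-button, block_a, block_b and wood_disc lie on it.
- block_a: Bystander: square-ended wooden block 66 x 22 x 14 mm on the mat. Origin under its centre.
- block_b: Bystander: two wooden blanks stacked, 60 x 45 x 24 mm, on the mat. Origin under its centre.
- wood_disc: Bystander: round wooden plug, 32 mm diameter, 15 mm high, on the mat. Origin under its centre.
- driver: Bystander: blue inline electric screwdriver, 230 mm long, 40 mm high, lying on the bench beyond the board.
- tape_roll: Bystander: roll of tape lying flat, 90 mm diameter, 24 mm high, on the bench beyond the board.

How it is judged:
On the way, in this order (a step that is already met when the one before it is completed fails the run):
1. the lid's pull side is raised clear (lid tipped more than 0.085 rad) while its opposite edge still rests on the dish (angle between lid's own z axis and vertical above 0.085 rad and z of lid_pull in the frame of kit_board above 0.058 m and z of lid_far_edge in the frame of kit_board below 0.036 m and horizontal distance between lid and dish_rim below 0.02 m), for 0.1 s.
2. the lid lies flat, right way up, on the pad, let go (horizontal distance between lid and pad below 0.06 m and height (world z) of lid below 0.01 m and angle between lid's own z axis and vertical below 0.08 rad and contact force between the fingers and lid below 0.05 N), for 0.1 s.
3. the turn-button is in the dish, let go (horizontal distance between turn_button and dish_rim below 0.04 m and z of turn_button in the frame of kit_board below 0.032 m and contact force between the fingers and turn_button below 0.05 N), for 0.1 s.
4. the lid is back on the dish, centred and fully down, the turn-button inside (z of lid in the frame of kit_board between 0.026 and 0.0325 m and angle between lid's own z axis and vertical below 0.05 rad and horizontal distance between lid and dish_rim below 0.006 m and horizontal distance between turn_button and dish_rim below 0.04 m and z of turn_button in the frame of kit_board below 0.032 m), for 0.2 s.
At the end, for the whole second after the job is handed in: The turn-button is in the dish (centre within 40 mm of the dish's axis, below the rim); the lid is on the dish with its pull up, centred within 6 mm, level within 0.05 rad and fully down (within 3.5 mm); the keeper bar is shut within 0.025 rad behind its catch; lid and turn-button are at rest (all of step 4 and value of joint keeper below 0.025 rad and linear speed of each of lid, turn_button below 0.02 m/s); the robot touches nothing.
It fails at once if the lid is lifted more than 10 cm above the dish (its lower edge more than 0.14 m above the bench) (height (world z) of lid above 0.14 m).
It fails at once if another thing on the bench is moved more than 25 mm (distance of any of block_a, block_b, wood_disc, driver, tape_roll from where it was at the start of the episode above 0.025 m).
It also fails if it takes over 72 s, if anything falls off the work surface, if the arm or the gripper's body presses on something with over 40 N, if the wrist force passes 120 N, or if a joint passes its speed limit or range.

ROBOT

A 7-joint arm with a two-finger parallel gripper is mounted at the origin on the work surface. World frame = base frame: x ahead of the robot, y to its left, z up, the work surface at z = 0. Lengths are in m, angles in rad, forces in N, time in s.
With the tool pointing down it reaches from about 0.4 to 0.875 m from the base axis. Payload 6.5 kg.
Tool frame: the origin (TCP) lies midway between the tips of the shut fingers; the grasp point (between the pads) lies 19 mm behind it; z points along the fingers, y is the line along which they close (so a half turn about z gives the same grasp; the last joint's range is limited). The gripper opens to 88 mm and grips with 3 to 60 N. Pads are 18 mm wide; open, the fingers measure 123 mm over their backs; the gripper's body (75 mm by 187 mm) begins 45 mm behind the grasp point.
Start: joints at [1.118, 0.536, -0.004, 1.538, 0.003, 1.067, -0.071], TCP at [0.245, -0.602, 0.239] pointing down, gripper open.
Joint ranges: [-2.7, 2.7], [-0.37, 2.16], [-1.27, 1.26], [0.24, 2.4], [-1.31, 4.45], [0.19, 1.91], [-2.76, 2.76]. Speed limits (rad/s): [2.39, 2.39, 3.14, 3.14, 3.14, 3.14, 3.14].

INTERFACE

Orientations are given as a 3x3 rotation matrix whose columns are the frame's x, y, z axes.
In Python, from cell import manip gives the robot as it stands.
- The arm moves only by the tool shift_gripper, called after "Emit:" in YAML: its name, and indented under it one key for each argument. Schema: {"type":"object","properties":{"segments":{"type":"object","properties":{"ticks":{"type":"array","items":{"type":"array","items":{"type":"number"},"minItems":5,"maxItems":5},"minItems":1,"maxItems":12}},"additionalProperties":false,"required":["ticks"]},"grip_n":{"type":"number"},"only":{"type":"string"},"quiet":{"type":"boolean"},"lines":{"type":"string"}},"required":["segments"],"additionalProperties":false}. segments is an object whose key "ticks" holds a list of rows, 1 to 12 of them, each of 5 numbers: dx, dy, dz in shares of 1 m (1.0 is 1 m), then a turn about the tool's z in shares of 2 pi rad (1.0 is 2 pi rad), then the finger opening in m; each row shifts and turns the commanded pose from where the row before left it, along the tool's axes as they then stand; what a row does not reach is not made up. A row lasts 1/12 s, in which the tool goes at most 0.0417 m and 0.125 rad, less where a joint would pass 70% of its speed; a pose out of reach is approached as far as the arm can. The fingers move at their own pace and stop on an object; grip_n is the grip in N (left out, the last holds). Time passes only in rows, so rows that do not move let the fingers close. The tool returns the time, the measured TCP pose, the force, the opening and the grip force at its end. only (a regular expression) keeps the lines of the reply that match it, lines (a string "A,B") keeps lines A to B, and quiet returns only ok. Input that does not fit is refused with a message, and nothing moves.
- manip.get_obs(): the state, without advancing time (a new reading comes with each control period).
- manip.read_camera(name): name is "scene" or "top" or "wrist"; returns a dict with "frame" (480x640x3 uint8, red, green, blue), "fov_y" (degrees; the focal length in pixels is half the picture's height over the tangent of half this angle, whatever the lens; pixels are square), "cx", "cy" (the principal point, pixels), "k1" (the pictures are not rectified: a ray, as slopes to the right and down, at radius r is drawn at 1 + k1 r^2 times it, then the intrinsics apply), "extrinsics" (4x4, takes a point from world to camera coordinates); the wrist camera has in their place "mount" (4x4, takes a point from camera to tool coordinates, whose origin is the TCP and whose axes are the flange's). Camera axes: x right, y down, z forward; pixel columns grow to the right and rows downward; lengths in m; the calibration is good to about 2 mm. A picture is of the moment at which its call begins: read the wrist's pose just before it. There is no depth.
- manip.close_job(): hands the job in; it is judged then, once.
The state is a dict: "time_s": time; "joint_pos": joint angles; "joint_velocities": joint speeds; "joint_efforts": joint torques, N m; "eef_pos": TCP position; "ee_rot": TCP orientation; "contact_force": force on the tool from outside, world axes, zero at the start; "ft_torque": the same for the moment, N m; "width": finger opening in m; "grip_force": force on a finger pad.
Only numpy, scipy, OpenCV 4.12 (cv2) and the standard library are available. Lean on these libraries where they do the work, as an engineer would, in place of code of your own. Each camera call takes 0.05 s, during which the arm holds its last target. There are 200 camera calls.

## Working session

There is one attempt and no reset: what is moved stays moved. The work goes in short steps, Python scripts to look and compute and a tool call to move; the robot and the scene stay as the last step left them, time stands still between calls to the robot, and variables do not carry over. Pictures are saved under pics/ and viewed, at most 10 in all, crops included, and the job is handed in when it is done.

```bash
ls; mkdir -p pics; cat > h.py <<'E'
import numpy as np, cv2
from cell import manip
def snap(n,f):
    o=manip.get_obs(); c=manip.read_camera(n); cv2.imwrite('pics/'+f,c['frame'][:,:,::-1])
    return o,c
def cam(c,o=None):
    H=c['frame'].shape[0]; f=H/2/np.tan(np.radians(c['fov_y'])/2)
    if 'extrinsics' in c: T=np.linalg.inv(np.array(c['extrinsics']))
    else:
        W=np.eye(4); W[:3,:3]=o['ee_rot']; W[:3,3]=o['eef_pos']; T=W@np.array(c['mount'])
    return f,T
def ray(c,u,v,z,o=None):
    f,T=cam(c,o); d=np.array([(u-c['cx'])/f,(v-c['cy'])/f]); s=d.copy()
    for _ in range(30): s=d/(1+c['k1']*(s@s))
    r=T[:3,:3]@np.r_[s,1]; p=T[:3,3]; return p+r*(z-p[2])/r[2]
def proj(c,P,o=None):
    f,T=cam(c,o); q=np.linalg.inv(T)@np.r_[P,1]; s=q[:2]/q[2]; s=s*(1+c['k1']*(s@s))
    return np.array([s[0]*f+c['cx'],s[1]*f+c['cy']])
E
python3 - <<'E'
from h import *
import pickle
o,c=snap('top','top0.png'); pickle.dump((o,c),open('top0.pkl','wb'))
print(o['eef_pos'],np.round(o['ee_rot'],3),c['fov_y'],c['k1'],np.round(c['extrinsics'],3))
o,c=snap('scene','scene0.png'); pickle.dump((o,c),open('scene0.pkl','wb'))
E
```

```text
cell.py
pics
[ 0.24493742 -0.60141013  0.23782519] [[ 0.926  0.377 -0.001]
 [ 0.377 -0.926  0.002]
 [-0.    -0.002 -1.   ]] 52.07073725829055 -0.022589202138959524 [[-0.026 -0.999 -0.033  0.023]
 [-0.984  0.031 -0.174  0.591]
 [ 0.175  0.028 -0.984  0.801]
 [ 0.     0.     0.     1.   ]]
```

View pics/top0.png

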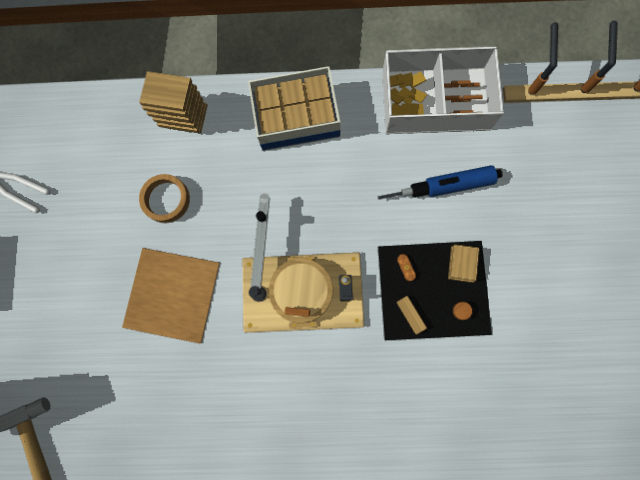

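View pics/scene0.png

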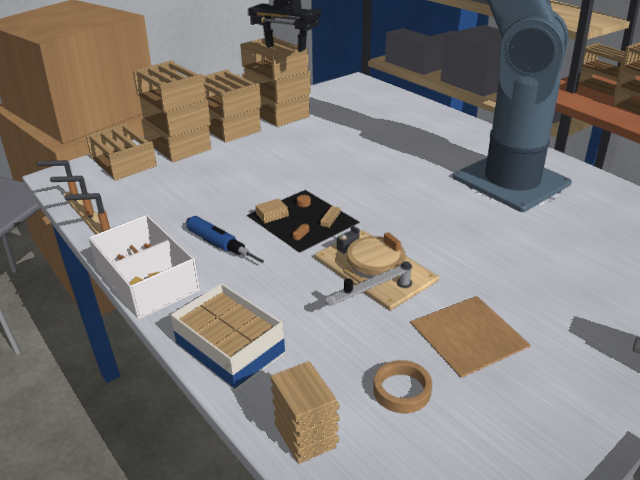

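The top view (up = +x, left = +y) shows the board with its corners at (243,255) and (363,329). The lid is at about (302,291), the pull at (298,311), the pivot at (257,293) and the knob at (261,216). The turn-button is at (406,267) and the pad at (171,295).

```bash
python3 - <<'E'
from h import *
import pickle
o,c=pickle.load(open('top0.pkl','rb'))
for n,u,v,z in [('bc',243,255,.012),('bc',360,253,.012),('bc',363,329,.012),('bc',245,332,.012),('pivot',257,292,.06),('catch',345,288,.043),('lid',302,290,.043),('pull',298,308,.063),('knob',261,215,.077),('button',406,267,.014),('be1',401,258,.014),('be2',411,278,.014),('pad',145,249,.004),('pad',219,263,.004),('pad',202,342,.004),('pad',123,326,.004),('tape',164,198,.024),('drvtip',380,197,.02)]:
    print(n,np.round(ray(c,u,v,z),4))
im=cv2.imread('pics/top0.png')[230:350,110:500]; cv2.imwrite('pics/t0c.png',cv2.resize(im,None,fx=2,fy=2,interpolation=cv2.INTER_CUBIC))
E
```

```text
bc [0.5813 0.15   0.012 ]
bc [ 0.5784 -0.0629  0.012 ]
bc [ 0.4428 -0.0628  0.012 ]
bc [0.4429 0.1463 0.012 ]
pivot [0.5094 0.1168 0.06  ]
catch [ 0.5133 -0.0331  0.043 ]
lid [0.512  0.0413 0.043 ]
pull [0.4804 0.0472 0.063 ]
knob [0.6393 0.1067 0.077 ]
button [ 0.5502 -0.144   0.014 ]
be1 [ 0.5667 -0.136   0.014 ]
be2 [ 0.5302 -0.1518  0.014 ]
pad [0.5995 0.3352 0.004 ]
pad [0.569  0.1959 0.004 ]
pad [0.4271 0.2253 0.004 ]
pad [0.4589 0.3708 0.004 ]
tape [0.6906 0.2951 0.024 ]
drvtip [ 0.6795 -0.103   0.02  ]
```

```bash
cat >> h.py <<'E'
def go(p,yaw=None):
    o=manip.get_obs(); R=np.array(o['ee_rot']); d=R.T@(np.array(p)-o['eef_pos'])
    y=np.arctan2(R[1,0],R[0,0]); print('yaw',round(y,4),'tool d',np.round(d,4),'turn',None if yaw is None else round(-(yaw-y),4),'t',round(o['time_s'],2),'n',np.linalg.norm(d)/.04)
E
```

Emit:
shift_gripper:
  segments: {"ticks":[[0.025,-0.028,0,0,0.08],[0.025,-0.028,0,0,0.08],[0.025,-0.028,0,0,0.08],[0.025,-0.028,0,0,0.08],[0.025,-0.028,0,0,0.08],[0.025,-0.028,0,0,0.08],[0.025,-0.028,0,0,0.08],[0.025,-0.028,0,0,0.08],[0.025,-0.028,0,0,0.08],[0.025,-0.028,0,0,0.08],[0.025,-0.028,0,0,0.08],[0.025,-0.028,0,0,0.08]]}
  grip_n: 20

```text
time_s: 1.1
eef_pos: [0.3962, -0.1759, 0.2387]
ee_rot: [[0.926, 0.377, -0.0], [0.377, -0.926, -0.0], [-0.0, 0.0, -1.0]]
contact_force: [1.0, -0.5, -0.1]
width: 0.08
grip_force: 0.0
```

```bash
python3 -c "
from h import *
go([.46,.045,.25],-.18)"
```

```text
yaw 0.3866 tool d [ 0.1423 -0.1805 -0.0114] turn 0.5666 t 1.1 n 5.7540405254172615
```

Units first: turns go in shares of 2 pi rad. So 0.12 rad / 6.2832 = 0.0191.

Emit:
shift_gripper:
  segments: {"ticks":[[0.024,-0.03,-0.002,0,0.08],[0.024,-0.03,-0.002,0,0.08],[0.024,-0.03,-0.002,0,0.08],[0.024,-0.03,-0.002,0,0.08],[0.024,-0.03,-0.002,0,0.08],[0.022,-0.03,-0.001,0,0.08],[0,0,0,0.0191,0.08],[0,0,0,0.0191,0.08],[0,0,0,0.0191,0.08],[0,0,0,0.0191,0.08],[0,0,0,0.0138,0.08],[0,0,0,0,0.08]]}

```text
time_s: 2.1
eef_pos: [0.4596, 0.0426, 0.2495]
ee_rot: [[0.983, -0.182, -0.001], [-0.182, -0.983, -0.0], [-0.001, 0.0, -1.0]]
contact_force: [0.3, 0.4, 0.2]
width: 0.0802
grip_force: 0.0
```

```bash
python3 -c "
from h import *
import pickle
o,c=snap('wrist','w1.png'); pickle.dump((o,c),open('w1.pkl','wb'))
print(np.round(c['mount'],3)); go([.46,.045,.25],-.18)"
```

```text
[[ 0.001 -0.962 -0.273  0.071]
 [ 1.     0.001 -0.     0.   ]
 [ 0.001 -0.273  0.962 -0.147]
 [ 0.     0.     0.     1.   ]]
yaw -0.1783 tool d [-0.     -0.0024 -0.0005] turn 0.0017 t 2.15 n 0.060856992601067555
```

View pics/w1.png

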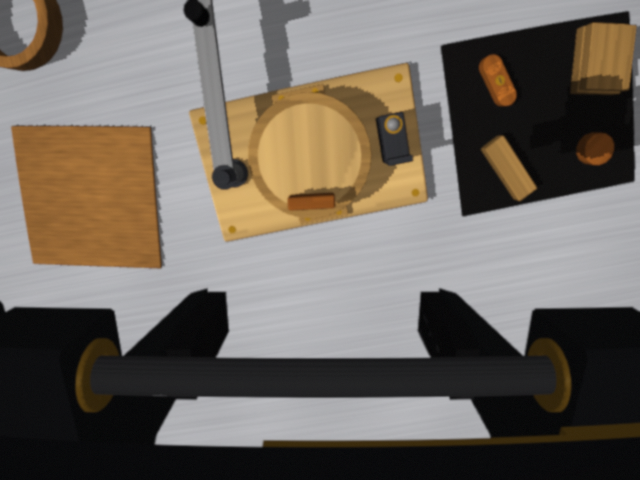

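The wrist view shows the lid centred near (310,155), with the top of the pull from (289,196) to (335,195). The pivot is at (229,174) and the knob top at (196,11). The button's ends are at about (486,57) and (509,102), and the pad's corners at (12,126), (151,127), (161,268) and (32,264).

```bash
python3 - <<'E'
from h import *
import pickle
o,c=pickle.load(open('w1.pkl','rb'))
for n,u,v,z in [('bc',190,109,.012),('bc',410,63,.012),('bc',428,200,.012),('bc',226,241,.012),('bolt',230,172,.06),('catch',394,136,.043),('ball',393,124,.0485),('lidL',250,154,.043),('lidR',370,154,.043),('lidT',310,93,.043),('lidB',310,218,.043),('pullL',289,196,.063),('pullR',335,195,.063),('knob',197,11,.077),('be1',484,55,.014),('be2',512,105,.014),('scr',498,79,.014),('pad',12,126,.004),('pad',151,127,.004),('pad',161,268,.004),('pad',32,264,.004)]:
    print(n,np.round(ray(c,u,v,z,o),4))
E
```

```text
bc [0.5791 0.15   0.012 ]
bc [ 0.5813 -0.0627  0.012 ]
bc [ 0.4498 -0.0641  0.012 ]
bc [0.4451 0.1477 0.012 ]
bolt [0.5154 0.1141 0.06  ]
catch [ 0.519  -0.0331  0.043 ]
ball [ 0.5294 -0.0327  0.0485]
lidL [0.527  0.0967 0.043 ]
lidR [ 0.5072 -0.0096  0.043 ]
lidT [0.5681 0.0337 0.043 ]
lidB [0.4593 0.0547 0.043 ]
pullL [0.4858 0.0675 0.063 ]
pullR [0.4794 0.0279 0.063 ]
knob [0.6395 0.1063 0.077 ]
be1 [ 0.5767 -0.1318  0.014 ]
be2 [ 0.5276 -0.1549  0.014 ]
scr [ 0.5534 -0.1432  0.014 ]
pad [0.6032 0.3407 0.004 ]
pad [0.5714 0.1957 0.004 ]
pad [0.4266 0.2286 0.004 ]
pad [0.4577 0.3751 0.004 ]
```

```bash
python3 -c "
from h import *
go([.478,.0485,.0475],-.165)"
```

```text
yaw -0.1783 tool d [ 0.0172 -0.0091  0.202 ] turn -0.0133 t 2.15 n 5.072967719317686
```

Converted, -0.013 rad / 6.2832 = -0.0021.

Emit:
shift_gripper:
  segments: {"ticks":[[0.017,-0.009,0,-0.0021,0.064],[0,0,0.03,0,0.064],[0,0,0.03,0,0.064],[0,0,0.03,0,0.064],[0,0,0.03,0,0.064],[0,0,0.03,0,0.064],[0,0,0.03,0,0.064],[0,0,0.012,0,0.064],[0,0,0.01,0,0.064],[0,0,0,0,0.064]]}
  grip_n: 4

```text
time_s: 2.98
eef_pos: [0.477, 0.0484, 0.0461]
ee_rot: [[0.986, -0.164, -0.003], [-0.164, -0.986, -0.0], [-0.003, 0.001, -1.0]]
contact_force: [-0.5, 0.0, 0.5]
width: 0.0638
grip_force: 0.0
```

```bash
python3 -c "
from h import *
import pickle
o,c=snap('wrist','w2.png'); pickle.dump((o,c),open('w2.pkl','wb'));go([.478,.0485,.0475],-.165)"
```

```text
yaw -0.1656 tool d [ 0.0001 -0.     -0.0002] turn -0.0006 t 3.03 n 0.005919046167349196
```

View pics/w2.png

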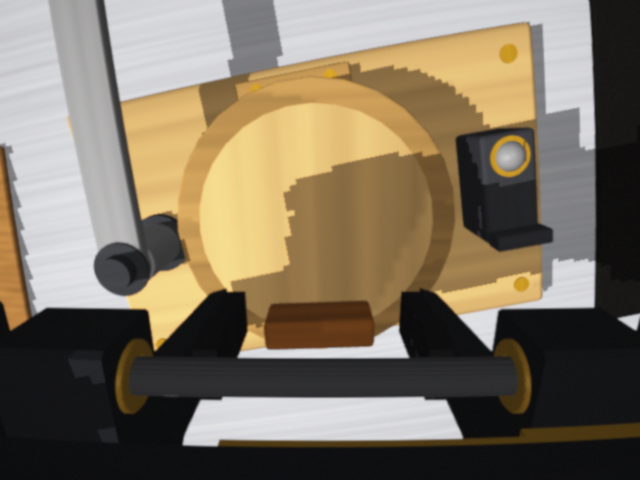

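The pull (265–374, 303–348) sits midway between the fingertips (245 and 400), aligned in yaw.

```bash
python3 -c "
from h import *
import pickle
o,c=pickle.load(open('w2.pkl','rb'))
for u,v,z in [(320,303,.043),(320,348,.063),(374,348,.063),(265,348,.063),(316,75,.043),(180,215,.043),(454,215,.043)]:
  p=ray(c,u,v,z,o); print(np.round(p,4),np.round(np.array(o['ee_rot']).T@(p-o['eef_pos']),4))
"
```

```text
[0.4804 0.0487 0.043 ] [ 0.0032 -0.0009  0.0031]
[0.4708 0.0502 0.063 ] [-0.0065 -0.0007 -0.0169]
[0.4673 0.0297 0.063 ] [-0.0065  0.02   -0.0169]
[0.4742 0.071  0.063 ] [-0.0066 -0.0219 -0.0169]
[0.5696 0.0352 0.043 ] [ 0.0934 -0.0022  0.0028]
[0.5272 0.0978 0.043 ] [ 0.0414 -0.057   0.0029]
[ 0.5092 -0.0106  0.043 ] [0.0415 0.0529 0.003 ]
```

Emit:
shift_gripper:
  segments: {"ticks":[[0,0,0,0,0.03],[0,0,0,0,0.03],[0,0,0,0,0.03],[0,0,0,0,0.03],[0,0,0,0,0.03],[0,0,0,0,0.03]]}
  grip_n: 4

```text
time_s: 3.53
eef_pos: [0.4789, 0.0485, 0.0484]
ee_rot: [[0.986, -0.166, 0.002], [-0.166, -0.986, 0.0], [0.002, -0.0, -1.0]]
contact_force: [-1.1, 0.2, 6.5]
width: 0.0425
grip_force: 4.0
```

Emit:
shift_gripper:
  segments: {"ticks":[[0,0,-0.003,0,0.03],[0,0,-0.003,0,0.03],[0,0,-0.003,0,0.03],[0,0,-0.003,0,0.03],[0,0,0,0,0.03],[0,0,0,0,0.03]]}
  grip_n: 4

```text
time_s: 4.03
eef_pos: [0.4783, 0.0484, 0.0599]
ee_rot: [[0.986, -0.166, 0.0], [-0.166, -0.986, 0.0], [0.0, -0.0, -1.0]]
contact_force: [0.4, 0.3, -1.0]
width: 0.0422
grip_force: 4.0
```

```bash
python3 -c "
from h import *
import pickle
o,c=snap('wrist','w3.png'); pickle.dump((o,c),open('w3.pkl','wb'))
o,c=snap('scene','scene3.png')
a=cv2.imread('pics/scene3.png')[190:310,300:450]
b=cv2.imread('pics/w3.png')[:400]
a=cv2.resize(a,(500,400),interpolation=cv2.INTER_CUBIC); b=cv2.resize(b[:,100:580],(300,250))
k=np.zeros((400,800,3),np.uint8);k[:,:500]=a;k[:250,500:]=b;cv2.imwrite('pics/m3.png',k)"
```

```text
(no output)
```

View pics/m3.png

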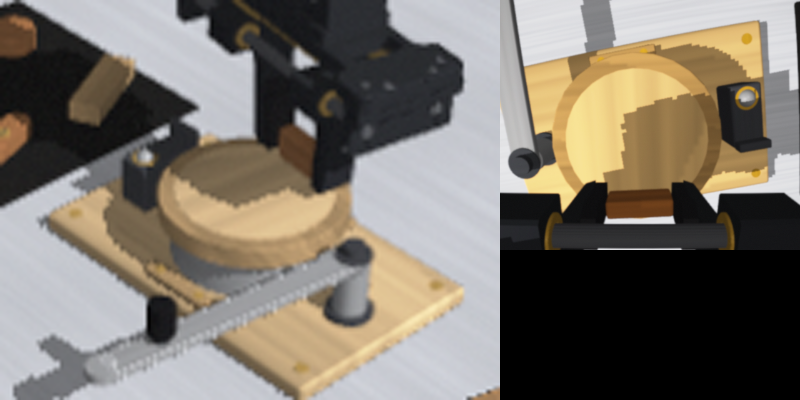

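```bash
cat > tilt.py <<'E'
from h import *
import pickle
from scipy.optimize import least_squares
# overlay: predicted top-rim outline for tilt hypotheses, drawn on image
def outline(c,o,cx,cy,yaw,zp,t,n=120):
    # pull-side height zp of lid lower edge at pull point; tilt t about lid y (far side down)
    X=np.array([np.cos(yaw),np.sin(yaw),0]);Y=np.array([-X[1],X[0],0]);Z=np.array([0,0,1.])
    Xt=np.cos(t)*X-np.sin(t)*Z; Zt=np.cos(t)*Z+np.sin(t)*X
    P0=np.array([cx,cy,zp])  # pull point
    out=[]
    for a in np.linspace(-2.2,2.2,n):
        p=P0+.038*Xt-.010*Zt+.056*(np.cos(a)*Xt+np.sin(a)*Y)
        out.append(proj(c,p,o))
    return np.array(out)
if __name__=='__main__':
    for f,zp in(('w2',.053),('w3',.0645)):
        o,c=pickle.load(open(f+'.pkl','rb'))
        g=cv2.GaussianBlur(cv2.cvtColor(c['frame'],cv2.COLOR_RGB2LAB).astype(np.float32),(0,0),1.5)
        G=np.sqrt(sum(cv2.Sobel(g[:,:,i],cv2.CV_32F,1,0)**2+cv2.Sobel(g[:,:,i],cv2.CV_32F,0,1)**2 for i in range(3)))
        best=[]
        for t in np.arange(-.04,.26,.02):
            s=max((float(np.mean(cv2.remap(G,outline(c,o,.478+dx,.0485+dy,-.165,zp,t).astype(np.float32)[:,None,:],None,cv2.INTER_LINEAR))),dx,dy) for dx in np.arange(-.008,.009,.001) for dy in (-.003,-.0015,0,.0015,.003))
            best.append((round(t,2),)+tuple(np.round(s,4)))
        print(f);[print(b) for b in best]
E
python3 tilt.py
```

```text
w2
(np.float64(-0.04), np.float64(56.7655), np.float64(-0.003), np.float64(0.003))
(np.float64(-0.02), np.float64(61.442), np.float64(-0.002), np.float64(0.003))
(np.float64(0.0), np.float64(66.4187), np.float64(-0.002), np.float64(0.003))
(np.float64(0.02), np.float64(65.7095), np.float64(-0.001), np.float64(0.003))
(np.float64(0.04), np.float64(63.2705), np.float64(-0.001), np.float64(0.003))
(np.float64(0.06), np.float64(61.256), np.float64(0.0), np.float64(0.003))
(np.float64(0.08), np.float64(56.091), np.float64(0.001), np.float64(0.003))
(np.float64(0.1), np.float64(52.2651), np.float64(0.001), np.float64(0.003))
(np.float64(0.12), np.float64(51.9913), np.float64(0.002), np.float64(0.003))
(np.float64(0.14), np.float64(49.568), np.float64(0.003), np.float64(0.003))
(np.float64(0.16), np.float64(46.1071), np.float64(0.004), np.float64(0.003))
(np.float64(0.18), np.float64(43.5262), np.float64(-0.004), np.float64(-0.003))
(np.float64(0.2), np.float64(42.6961), np.float64(-0.006), np.float64(0.003))
(np.float64(0.22), np.float64(43.5965), np.float64(-0.005), np.float64(0.003))
(np
[... 559 characters left out ...]

(np.float64(0.08), np.float64(72.9298), np.float64(-0.001), np.float64(0.0015))
(np.float64(0.1), np.float64(66.0432), np.float64(0.0), np.float64(0.0015))
(np.float64(0.12), np.float64(54.551), np.float64(0.001), np.float64(0.0015))
(np.float64(0.14), np.float64(48.6662), np.float64(0.001), np.float64(0.0))
(np.float64(0.16), np.float64(48.7759), np.float64(0.001), np.float64(0.0))
(np.float64(0.18), np.float64(48.5267), np.float64(0.003), np.float64(0.003))
(np.float64(0.2), np.float64(47.7401), np.float64(0.004), np.float64(0.003))
(np.float64(0.22), np.float64(47.3064), np.float64(0.003), np.float64(-0.0015))
(np.float64(0.24), np.float64(46.648), np.float64(0.004), np.float64(-0.0015))
```

Fitting the lid's outline gives a tilt of only about 0.04 rad, so the grip is too stiff against rotation. I'll put the lid back down and regrip higher and lighter.

Emit:
shift_gripper:
  segments: {"ticks":[[0,0,0.006,0,0.03],[0,0,0.005,0,0.03],[0,0,0,0,0.05],[0,0,0,0,0.05],[0,0,-0.009,0,0.05],[0,0,0,0,0.05],[0,0,0,0,0.03],[0,0,0,0,0.03],[0,0,0,0,0.03]]}
  grip_n: 3

```text
time_s: 4.88
eef_pos: [0.4787, 0.0485, 0.0581]
ee_rot: [[0.986, -0.166, 0.001], [-0.166, -0.986, 0.0], [0.001, -0.0, -1.0]]
contact_force: [-0.0, -0.4, 4.2]
width: 0.0421
grip_force: 3.0
```

Emit:
shift_gripper:
  segments: {"ticks":[[0,0,-0.003,0,0.03],[0,0,-0.003,0,0.03],[0,0,-0.003,0,0.03],[0,0,-0.003,0,0.03],[0,0,0,0,0.03],[0,0,0,0,0.03],[0,0,0,0,0.03]]}
  grip_n: 3

```text
time_s: 5.47
eef_pos: [0.4789, 0.0484, 0.0699]
ee_rot: [[0.986, -0.167, 0.001], [-0.167, -0.986, 0.0], [0.001, -0.0, -1.0]]
contact_force: [4.9, -0.8, -1.9]
width: 0.0418
grip_force: 3.0
```

```bash
python3 - <<'E'
from tilt import *
o,c=snap('wrist','w4.png'); pickle.dump((o,c),open('w4.pkl','wb'))
g=cv2.GaussianBlur(cv2.cvtColor(c['frame'],cv2.COLOR_RGB2LAB).astype(np.float32),(0,0),1.5)
G=np.sqrt(sum(cv2.Sobel(g[:,:,i],cv2.CV_32F,1,0)**2+cv2.Sobel(g[:,:,i],cv2.CV_32F,0,1)**2 for i in range(3)))
for t in np.arange(0,.3,.02):
  print(round(t,2),np.round(max((float(np.mean(cv2.remap(G,outline(c,o,.478+dx,.0485+dy,-.165,zp,t).astype(np.float32)[:,None,:],None,cv2.INTER_LINEAR))),dx,dy,zp) for zp in(.053,.06,.064) for dx in np.arange(-.008,.009,.001) for dy in (0,.0015,.003)),3))
E
```

```text
0.0 [ 6.6627e+01 -5.0000e-03  3.0000e-03  6.0000e-02]
0.02 [ 6.5982e+01 -5.0000e-03  3.0000e-03  6.0000e-02]
0.04 [ 6.4623e+01 -4.0000e-03  3.0000e-03  6.0000e-02]
0.06 [ 6.2703e+01 -4.0000e-03  2.0000e-03  6.4000e-02]
0.08 [ 6.135e+01 -3.000e-03  2.000e-03  6.400e-02]
0.1 [ 6.5176e+01 -3.0000e-03  2.0000e-03  6.4000e-02]
0.12 [ 6.819e+01 -2.000e-03  2.000e-03  6.400e-02]
0.14 [ 6.9438e+01 -2.0000e-03  2.0000e-03  6.4000e-02]
0.16 [ 7.3728e+01 -1.0000e-03  2.0000e-03  6.4000e-02]
0.18 [7.171e+01 0.000e+00 2.000e-03 6.400e-02]
0.2 [6.5633e+01 0.0000e+00 2.0000e-03 6.4000e-02]
0.22 [6.1538e+01 1.0000e-03 2.0000e-03 6.4000e-02]
0.24 [5.572e+01 2.000e-03 2.000e-03 6.400e-02]
0.26 [5.0778e+01 3.0000e-03 2.0000e-03 6.4000e-02]
0.28 [4.7309e+01 4.0000e-03 2.0000e-03 6.4000e-02]
```

Emit:
shift_gripper:
  segments: {"ticks":[[0,0,0,0,0.03],[0,0,0,0,0.03],[0.001,0,-0.003,0,0.03],[0.001,0,-0.004,0,0.03],[0.001,0,-0.006,0,0.03],[0,0,-0.01,0,0.03],[0,0,-0.012,0,0.03],[0,0,-0.012,0,0.03],[0,0,-0.013,0,0.03],[0,0,0,0,0.03]]}
  grip_n: 35

```text
time_s: 6.35
eef_pos: [0.4812, 0.0483, 0.1317]
ee_rot: [[0.986, -0.166, 0.001], [-0.166, -0.986, 0.0], [0.001, -0.0, -1.0]]
contact_force: [0.4, -0.5, -1.1]
width: 0.0404
grip_force: 35.0
```

```bash
cat >> tilt.py <<'E'
def fit(c,o,x,y,yaw,zs,ts=np.arange(-.1,.5,.03)):
    g=cv2.GaussianBlur(cv2.cvtColor(c['frame'],cv2.COLOR_RGB2LAB).astype(np.float32),(0,0),1.5)
    G=np.sqrt(sum(cv2.Sobel(g[:,:,i],cv2.CV_32F,1,0)**2+cv2.Sobel(g[:,:,i],cv2.CV_32F,0,1)**2 for i in range(3)))
    r=[(float(np.mean(cv2.remap(G,outline(c,o,x+dx,y+dy,yaw,z,t).astype(np.float32)[:,None,:],None,cv2.INTER_LINEAR))),t,dx,dy,z) for t in ts for z in zs for dx in np.arange(-.008,.009,.002) for dy in (-.002,0,.002,.004)]
    for b in sorted(r)[::-1][:3]: print(np.round(b,3))
E
python3 - <<'E'
from tilt import *
o,c=snap('wrist','w5.png'); fit(c,o,*o['eef_pos'][:2],-.165,o['eef_pos'][2]-np.array([.002,.0055,.009])); go([.478,.288,.13])
E
```

```text
[ 9.1522e+01  1.7000e-01 -2.0000e-03  2.0000e-03  1.2600e-01]
[ 9.1343e+01  8.0000e-02 -4.0000e-03  2.0000e-03  1.2300e-01]
[ 8.5799e+01  1.4000e-01 -2.0000e-03  2.0000e-03  1.2600e-01]
yaw -0.1669 tool d [-0.0427 -0.236   0.0007] turn None t 6.4 n 5.996385561752392
```

Emit:
shift_gripper:
  segments: {"ticks":[[-0.005,-0.02,0,0,0.03],[-0.005,-0.03,0,0,0.03],[-0.006,-0.032,0,0,0.03],[-0.006,-0.033,0,0,0.03],[-0.006,-0.033,0,0,0.03],[-0.006,-0.033,0,0,0.03],[-0.005,-0.03,0,0,0.03],[-0.003,-0.025,0,0,0.03],[0,0,0,0,0.03]]}
  grip_n: 35

```text
time_s: 7.15
eef_pos: [0.4767, 0.2941, 0.1291]
ee_rot: [[0.987, -0.159, -0.002], [-0.159, -0.987, 0.004], [-0.002, -0.003, -1.0]]
contact_force: [-0.2, 0.9, -0.2]
width: 0.0407
grip_force: 35.0
```

Emit:
shift_gripper:
  segments: {"ticks":[[0,0,0.02,0,0.03],[0,0,0.025,0,0.03],[0,0,0.02,0,0.03],[0,0,0.012,0,0.03],[0,0,0.005,0,0.03],[0,0,0.005,0,0.03],[0,0,0,0,0.03]]}
  grip_n: 35

```text
time_s: 7.73
eef_pos: [0.4788, 0.2873, 0.0424]
ee_rot: [[0.986, -0.167, -0.001], [-0.167, -0.986, -0.001], [-0.0, 0.001, -1.0]]
contact_force: [0.1, 0.1, 0.4]
width: 0.0403
grip_force: 35.0
```

Emit:
shift_gripper:
  segments: {"ticks":[[0,0,0,0,0.03],[0,0,0.004,0,0.03],[0,0,0.004,0,0.03],[0,0,0.003,0,0.03],[0,0,0,0,0.03]]}
  grip_n: 4

```text
time_s: 8.15
eef_pos: [0.4794, 0.288, 0.0317]
ee_rot: [[0.986, -0.166, 0.001], [-0.166, -0.986, 0.001], [0.001, -0.001, -1.0]]
contact_force: [0.0, 0.2, 0.5]
width: 0.0423
grip_force: 4.0
```

```bash
python3 - <<'E'
from tilt import *
o,c=snap('wrist','w6.png'); fit(c,o,*o['eef_pos'][:2],-.165,o['eef_pos'][2]-np.array([.002,.0055,.009]))
E
```

```text
[ 3.8885e+01  2.0000e-02 -2.0000e-03  0.0000e+00  3.0000e-02]
[3.8158e+01 8.0000e-02 0.0000e+00 0.0000e+00 3.0000e-02]
[3.7646e+01 1.4000e-01 2.0000e-03 0.0000e+00 3.0000e-02]
```

Emit:
shift_gripper:
  segments: {"ticks":[[0,0,0,0,0.064],[0,0,0,0,0.064],[0,0,0,0,0.064],[0,0,-0.02,0,0.064],[0,0,-0.035,0,0.064],[0,0,-0.035,0,0.064],[0,0,-0.03,0,0.064],[0,0,0,0,0.064]]}
  grip_n: 4

```text
time_s: 8.87
eef_pos: [0.482, 0.2898, 0.1575]
ee_rot: [[0.986, -0.167, 0.008], [-0.167, -0.986, 0.005], [0.007, -0.006, -1.0]]
contact_force: [1.0, 0.3, 0.1]
width: 0.0643
grip_force: 0.0
```

```bash
python3 - <<'E'
from tilt import *
o,c=snap('wrist','w7.png'); pickle.dump((o,c),open('w7.pkl','wb'));fit(c,o,.479,.288,-.165,[.026,.028,.030]); go([.552,-.1434,.14],.44)
E
```

```text
[6.1178e+01 1.7000e-01 2.0000e-03 0.0000e+00 3.0000e-02]
[6.0189e+01 8.0000e-02 0.0000e+00 0.0000e+00 2.6000e-02]
[6.0001e+01 8.0000e-02 0.0000e+00 0.0000e+00 2.8000e-02]
yaw -0.1675 tool d [0.1421 0.4144 0.0138] turn -0.6075 t 8.92 n 10.957845538790043
```

View pics/w7.png

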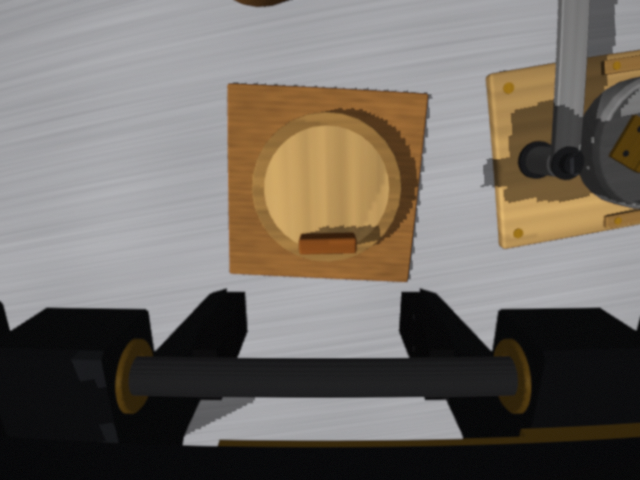

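The lid lies flat and let go within the pad (circle centred at about (327,185)). Next is the button.

Emit:
shift_gripper:
  segments: {"ticks":[[0.012,0.035,0,0,0.05],[0.012,0.035,0,0,0.05],[0.012,0.035,0,0,0.05],[0.012,0.035,0,0,0.05],[0.012,0.035,0,0,0.05],[0.012,0.035,0,0,0.05],[0.012,0.035,0,0,0.05],[0.012,0.035,0,0,0.05],[0.012,0.035,0,0,0.05],[0.012,0.035,0,0,0.05],[0.012,0.035,0,0,0.05],[0.01,0.029,0,0,0.05]]}
  grip_n: 15

```text
time_s: 9.92
eef_pos: [0.5491, -0.1473, 0.1503]
ee_rot: [[0.986, -0.168, -0.002], [-0.168, -0.986, -0.001], [-0.002, 0.001, -1.0]]
contact_force: [0.1, 0.1, 0.8]
width: 0.0501
grip_force: 0.0
```

Emit:
shift_gripper:
  segments: {"ticks":[[0,0,0,-0.0191,0.05],[0,0,0,-0.0191,0.05],[0,0,0,-0.0191,0.05],[0,0,0,-0.0191,0.05],[0,0,0,-0.0202,0.05],[0,0,0,0,0.05]]}
  grip_n: 15

```text
time_s: 10.42
eef_pos: [0.5491, -0.1441, 0.1503]
ee_rot: [[0.904, 0.428, -0.002], [0.428, -0.904, 0.001], [-0.002, -0.002, -1.0]]
contact_force: [0.1, 0.1, 0.0]
width: 0.05
grip_force: 0.0
```

```bash
python3 - <<'E'
from h import *
import pickle
o,c=snap('wrist','w8.png'); pickle.dump((o,c),open('w8.pkl','wb')); go([.552,-.1434,.008],.44)
for u,v,w in [(.025,0,.01),(-.025,0,.01),(0,.009,.01),(0,-.009,.01)]:
  a=.44; print(proj(c,np.array([.552+u*np.cos(a)-v*np.sin(a),-.1434+u*np.sin(a)+v*np.cos(a),.014]),o).round(0))
E
```

```text
yaw 0.4353 tool d [0.003  0.0007 0.1424] turn -0.0047 t 10.47 n 3.561458259709528
[323. 196.]
[323. 261.]
[311. 229.]
[334. 229.]
```

View pics/w8.png

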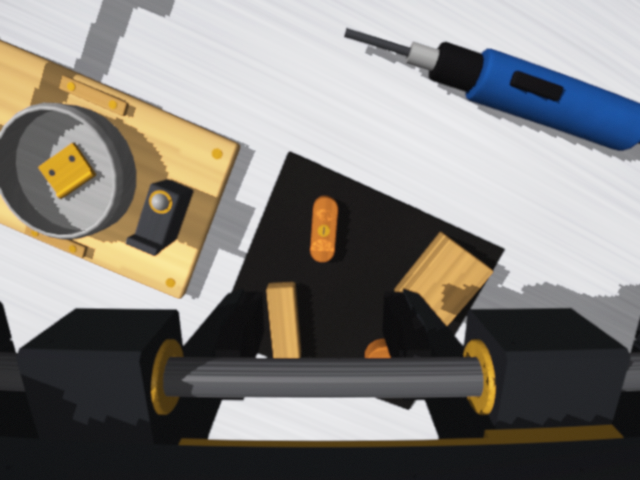

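The button spans (325,196) to (321,261) and matches the prediction. I'll turn by about +0.05 and descend.

Converted, 0.05 rad / 6.2832 = 0.008.

Emit:
shift_gripper:
  segments: {"ticks":[[0.003,0.001,0.02,0.008,0.04],[0,0,0.03,0,0.04],[0,0,0.03,0,0.04],[0,0,0.03,0,0.04],[0,0,0.02,0,0.04],[0,0,0.011,0,0.04],[0,0,0,0,0.04],[0,0,0,0,0.01],[0,0,0,0,0.01],[0,0,0,0,0.01],[0,0,0,0,0.01]]}
  grip_n: 15

```text
time_s: 11.38
eef_pos: [0.5543, -0.1441, 0.012]
ee_rot: [[0.926, 0.378, 0.002], [0.378, -0.926, -0.001], [0.002, 0.001, -1.0]]
contact_force: [-0.5, 0.3, 2.4]
width: 0.0172
grip_force: 15.0
```

Emit:
shift_gripper:
  segments: {"ticks":[[0,0,-0.02,0,0.01],[0,0,-0.035,0,0.01],[0,0,-0.035,0,0.01],[0,0,-0.02,0,0.01],[0,0,0,0,0.01]]}
  grip_n: 15

```text
time_s: 11.8
eef_pos: [0.5567, -0.1445, 0.1262]
ee_rot: [[0.926, 0.378, 0.009], [0.378, -0.926, -0.002], [0.007, 0.005, -1.0]]
contact_force: [0.9, -0.5, -0.3]
width: 0.0175
grip_force: 15.0
```

```bash
python3 - <<'E'
from h import *
import pickle
o,c=pickle.load(open('w8.pkl','rb'))
for p in [(67,170),(40,170),(95,172)]: print(ray(c,*p,.022,o).round(4))
for p in [(-3,145),(134,160),(68,103)]: print('rim',ray(c,*p,.038,o).round(4))
go([.514,.042,.0],-.166)
E
```

```text
[0.5143 0.0451 0.022 ]
[0.5056 0.0645 0.022 ]
[0.5218 0.0251 0.022 ]
rim [0.5154 0.0883 0.038 ]
rim [ 0.5463 -0.0056  0.038 ]
rim [0.563  0.0477 0.038 ]
yaw 0.3872 tool d [ 0.0299 -0.1895  0.1254] turn 0.5532 t 11.8 n 5.730013474002076
```

Emit:
shift_gripper:
  segments: {"ticks":[[0.004,-0.025,0,0,0.01],[0.005,-0.034,0,0,0.01],[0.006,-0.035,0,0,0.01],[0.006,-0.035,0,0,0.01],[0.005,-0.034,0,0,0.01],[0.004,-0.027,0,0,0.01],[0,0,0.02,0,0.01],[0,0,0.03,0,0.01],[0,0,0.025,0,0.01],[0,0,0.012,0,0.01],[0,0,0,0,0.01]]}
  grip_n: 15

```text
time_s: 12.72
eef_pos: [0.5074, 0.0431, 0.0315]
ee_rot: [[0.926, 0.378, -0.004], [0.378, -0.926, -0.001], [-0.004, -0.001, -1.0]]
contact_force: [-0.6, -0.3, -0.3]
width: 0.0175
grip_force: 15.0
```

```bash
python3 -c "
from h import *
go([.514,.042,.038])"
```

```text
yaw 0.3879 tool d [ 0.0057  0.0035 -0.0065] turn None t 12.72 n 0.2339265289304417
```

Emit:
shift_gripper:
  segments: {"ticks":[[0.003,0.003,0,0,0.01],[0,0,0,0,0.034],[0,0,0,0,0.034],[0,0,0,0,0.034],[0,0,-0.02,0,0.034],[0,0,-0.035,0,0.034],[0,0,-0.035,0,0.034],[0,0,-0.03,0,0.034],[0,0,0,0,0.034],[0,0,0,0,0.034]]}
  grip_n: 15

```text
time_s: 13.55
eef_pos: [0.5146, 0.0417, 0.1559]
ee_rot: [[0.926, 0.378, 0.005], [0.378, -0.926, 0.0], [0.004, 0.002, -1.0]]
contact_force: [-1.3, 0.2, -1.3]
width: 0.0339
grip_force: 0.0
```

```bash
python3 - <<'E'
from h import *
o,c=snap('top','top9.png'); cv2.imwrite('pics/x.png',1) if 0 else None
import pickle
o,c2=snap('wrist','w9.png'); pickle.dump((o,c2),open('w9.pkl','wb'))
go([.479,.288,.14],-.166)
E
```

```text
yaw 0.3877 tool d [ 0.0621 -0.2409  0.0134] turn 0.5537 t 13.65 n 6.22923277915895
```

View pics/w9.png

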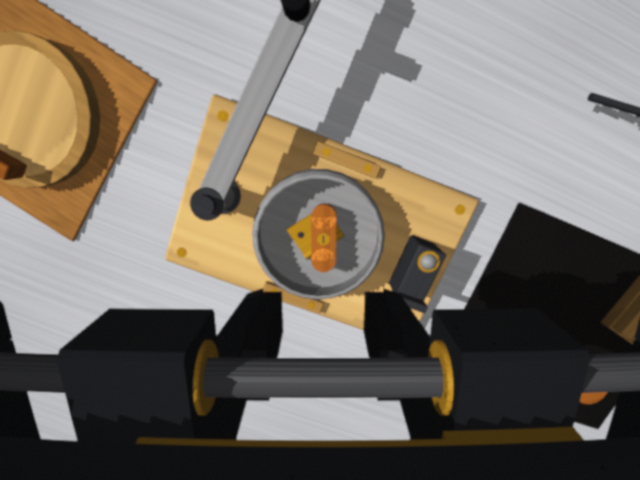

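The button lies in the dish on the hinge, at (323,238). Now I'll fit the centres of the dish and lid.

```bash
python3 - <<'E'
from tilt import *
def score(f,r,z,x0,y0,R=.012):
    o,c=pickle.load(open(f,'rb'))
    g=cv2.GaussianBlur(cv2.cvtColor(c['frame'],cv2.COLOR_RGB2LAB).astype(np.float32),(0,0),1.2)
    G=np.sqrt(sum(cv2.Sobel(g[:,:,i],cv2.CV_32F,1,0)**2+cv2.Sobel(g[:,:,i],cv2.CV_32F,0,1)**2 for i in range(3)))
    A=np.linspace(0,2*np.pi,90,endpoint=False); best=[]
    for x in np.arange(x0-R,x0+R,.001):
        for y in np.arange(y0-R,y0+R,.001):
            P=np.array([proj(c,np.array([x+r*np.cos(a),y+r*np.sin(a),z]),o) for a in A],np.float32)
            best.append((float(np.mean(cv2.remap(G,P[:,None,:],None,cv2.INTER_LINEAR))),x,y))
    print(f,r,z,[np.round(b,4) for b in sorted(best)[::-1][:3]])
score('w9.pkl',.0455,.038,.514,.042)
score('w9.pkl',.042,.038,.514,.042)
score('w7.pkl',.056,.018,.515,.283)
score('w7.pkl',.056,.004,.515,.283)
score('w1.pkl',.056,.043,.514,.042)
o,c=pickle.load(open('w7.pkl','rb'))
for p in [(300,254),(356,254),(300,233),(356,235)]: print(ray(c,*p,.038,o).round(4))
E
```

```text
w9.pkl 0.0455 0.038 [array([1.038918e+02, 5.170000e-01, 4.500000e-02]), array([1.005382e+02, 5.170000e-01, 4.400000e-02]), array([9.6965e+01, 5.1600e-01, 4.5000e-02])]
w9.pkl 0.042 0.038 [array([9.32766e+01, 5.13000e-01, 4.60000e-02]), array([9.15417e+01, 5.13000e-01, 4.50000e-02]), array([8.8575e+01, 5.1200e-01, 4.5000e-02])]
w7.pkl 0.056 0.018 [array([56.8155,  0.515 ,  0.283 ]), array([52.5504,  0.516 ,  0.283 ]), array([51.9998,  0.515 ,  0.282 ])]
w7.pkl 0.056 0.004 [array([53.13 ,  0.515,  0.28 ]), array([51.8199,  0.515 ,  0.281 ]), array([51.1553,  0.514 ,  0.28  ])]
w1.pkl 0.056 0.043 [array([5.85813e+01, 5.09000e-01, 3.60000e-02]), array([5.82517e+01, 5.08000e-01, 3.70000e-02]), array([5.79221e+01, 5.08000e-01, 3.60000e-02])]
[0.4749 0.3083 0.038 ]
[0.4683 0.2682 0.038 ]
[0.4904 0.3054 0.038 ]
[0.4823 0.2661 0.038 ]
```

Units first: turns go in shares of 2 pi rad. So 0.12 rad / 6.2832 = 0.0191.

Emit:
shift_gripper:
  segments: {"ticks":[[0.008,-0.03,0,0,0.06],[0.008,-0.034,0,0,0.06],[0.009,-0.036,0,0,0.06],[0.009,-0.036,0,0,0.06],[0.01,-0.036,0,0,0.06],[0.01,-0.036,0,0,0.06],[0.008,-0.033,0,0,0.06],[0,0,0,0.0191,0.06],[0,0,0,0.0191,0.06],[0,0,0,0.0191,0.06],[0,0,0,0.0191,0.06],[0,0,0,0.0118,0.06]]}
  grip_n: 40

```text
time_s: 14.65
eef_pos: [0.4784, 0.2878, 0.152]
ee_rot: [[0.985, -0.171, -0.002], [-0.171, -0.985, -0.002], [-0.002, 0.002, -1.0]]
contact_force: [0.6, 0.5, -0.2]
width: 0.0599
grip_force: 0.0
```

Emit:
shift_gripper:
  segments: {"ticks":[[0,0,0,0,0.06],[0,0,0,0,0.06]]}
  grip_n: 40

```text
time_s: 14.82
eef_pos: [0.4786, 0.2879, 0.1525]
ee_rot: [[0.987, -0.163, -0.002], [-0.163, -0.987, -0.001], [-0.002, 0.002, -1.0]]
contact_force: [-0.0, 0.8, -0.1]
width: 0.0598
grip_force: 0.0
```

```bash
python3 -c "
from h import *
go([.4794,.288,.026],-.166)"
```

```text
yaw -0.1633 tool d [ 0.0009 -0.0004  0.1265] turn 0.0027 t 14.82 n 3.163090538120133
```

Converted, 0.003 rad / 6.2832 = 0.0005.

Emit:
shift_gripper:
  segments: {"ticks":[[0.001,0,0.03,0.0005,0.06],[0,0,0.03,0,0.06],[0,0,0.03,0,0.06],[0,0,0.02,0,0.06],[0,0,0.014,0,0.06],[0,0,0,0,0.06],[0,0,0,0,0.03],[0,0,0,0,0.03],[0,0,0,0,0.03],[0,0,0,0,0.03]]}
  grip_n: 40

```text
time_s: 15.65
eef_pos: [0.4811, 0.2885, 0.0308]
ee_rot: [[0.986, -0.168, 0.002], [-0.168, -0.986, 0.001], [0.001, -0.001, -1.0]]
contact_force: [-0.2, 0.2, 1.3]
width: 0.0408
grip_force: 40.0
```

Emit:
shift_gripper:
  segments: {"ticks":[[0,0,-0.008,0,0.03],[0,0,-0.015,0,0.03],[0,0,-0.022,0,0.03],[0,0,-0.022,0,0.03],[0,0,-0.013,0,0.03],[0,0,-0.004,0,0.03],[0,0,0,0,0.03]]}
  grip_n: 40

```text
time_s: 16.23
eef_pos: [0.4811, 0.2885, 0.115]
ee_rot: [[0.986, -0.168, 0.002], [-0.169, -0.986, 0.001], [0.002, -0.002, -1.0]]
contact_force: [-1.0, -0.2, -0.7]
width: 0.0411
grip_force: 40.0
```

```bash
python3 - <<'E'
from tilt import *
o,c=snap('wrist','wa.png'); pickle.dump((o,c),open('wa.pkl','wb'));fit(c,o,*o['eef_pos'][:2],-.165,o['eef_pos'][2]+np.array([-.002,.002,.004])); go([.480,.0495,.11],-.166)
E
```

```text
[7.9324e+01 2.0000e-01 2.0000e-03 0.0000e+00 1.1700e-01]
[ 7.6574e+01  8.0000e-02 -2.0000e-03  0.0000e+00  1.1300e-01]
[7.4143e+01 2.6000e-01 4.0000e-03 0.0000e+00 1.1900e-01]
yaw -0.1693 tool d [0.0398 0.2352 0.0038] turn -0.0033 t 16.28 n 5.963257982684382
```

Emit:
shift_gripper:
  segments: {"ticks":[[0.004,0.02,0,0,0.03],[0.005,0.03,0,0,0.03],[0.006,0.034,0,0,0.03],[0.006,0.035,0,0,0.03],[0.006,0.035,0,0,0.03],[0.006,0.034,0,0,0.03],[0.005,0.03,0,0,0.03],[0.003,0.017,0,0,0.03],[0,0,0,0,0.03],[0,0,0,0,0.03]]}
  grip_n: 40

```text
time_s: 17.12
eef_pos: [0.4805, 0.0488, 0.1128]
ee_rot: [[0.985, -0.17, -0.002], [-0.17, -0.985, -0.0], [-0.002, 0.001, -1.0]]
contact_force: [-0.7, 0.9, -0.1]
width: 0.0406
grip_force: 40.0
```

```bash
python3 -c "
from h import *
import pickle
o,c=snap('wrist','wb.png'); pickle.dump((o,c),open('wb.pkl','wb'));go([.4817,.050,.06],-.166)"
```

```text
yaw -0.169 tool d [0.0011 0.0001 0.053 ] turn -0.003 t 17.17 n 1.3250827806726377
```

View pics/wb.png

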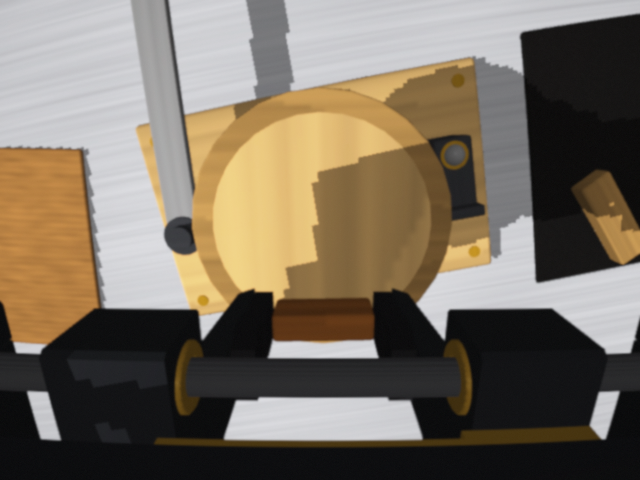

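Emit:
shift_gripper:
  segments: {"ticks":[[0.001,0,0.015,0,0.03],[0,0,0.015,0,0.03],[0,0,0.01,0,0.03],[0,0,0.006,0,0.03],[0,0,0,0,0.03],[0,0,0,0,0.03]]}
  grip_n: 40

```text
time_s: 17.67
eef_pos: [0.482, 0.0502, 0.0676]
ee_rot: [[0.986, -0.167, -0.001], [-0.167, -0.986, 0.0], [-0.001, -0.0, -1.0]]
contact_force: [0.7, 0.7, -1.5]
width: 0.0411
grip_force: 40.0
```

Emit:
shift_gripper:
  segments: {"ticks":[[0,0,0.003,0,0.03],[0,0,0.003,0,0.03],[0,0,0.003,0,0.03],[0,0,0,0,0.03]]}
  grip_n: 6

```text
time_s: 18.0
eef_pos: [0.482, 0.0493, 0.0584]
ee_rot: [[0.986, -0.168, -0.0], [-0.168, -0.986, -0.0], [-0.0, 0.0, -1.0]]
contact_force: [-0.3, 0.1, -1.5]
width: 0.0422
grip_force: 6.0
```

```bash
python3 - <<'E'
from tilt import *
o,c=snap('wrist','wc.png'); fit(c,o,*o['eef_pos'][:2],-.165,o['eef_pos'][2]+np.array([-.004,-.002,0,.002]))
E
```

```text
[ 7.0496e+01 -7.0000e-02 -6.0000e-03  0.0000e+00  5.4000e-02]
[7.0339e+01 1.7000e-01 0.0000e+00 0.0000e+00 6.0000e-02]
[7.0233e+01 2.3000e-01 2.0000e-03 0.0000e+00 6.0000e-02]
```

Emit:
shift_gripper:
  segments: {"ticks":[[0,0,0.002,0,0.03],[0,0,0.002,0,0.03],[0,0,0,0,0.03]]}
  grip_n: 3

```text
time_s: 18.3
eef_pos: [0.482, 0.0494, 0.0546]
ee_rot: [[0.986, -0.168, -0.0], [-0.168, -0.986, -0.0], [-0.0, 0.0, -1.0]]
contact_force: [-0.8, -0.5, 0.6]
width: 0.042
grip_force: 3.0
```

Emit:
shift_gripper:
  segments: {"ticks":[[0,0,0,0,0.06],[0,0,0,0,0.06],[0,0,0,0,0.06],[0,0,-0.02,0,0.06],[0,0,-0.035,0,0.06],[0,0,-0.035,0,0.06],[0,0,0,0,0.06],[0,0,0,0,0.06],[0,0,0,0,0.06]]}
  grip_n: 3

```text
time_s: 19.05
eef_pos: [0.482, 0.0492, 0.1444]
ee_rot: [[0.986, -0.169, -0.0], [-0.169, -0.986, -0.0], [-0.0, 0.0, -1.0]]
contact_force: [-0.1, -1.2, -0.3]
width: 0.0602
grip_force: 0.0
```

```bash
python3 - <<'E'
from tilt import *
o,c=snap('wrist','wd.png'); pickle.dump((o,c),open('wd.pkl','wb'));fit(c,o,.479,.0497,-.165,[.051,.053,.055,.058],np.arange(-.1,.2,.02))
E
```

```text
[5.7452e+01 2.0000e-01 4.0000e-03 0.0000e+00 5.8000e-02]
[5.6485e+01 1.4000e-01 2.0000e-03 0.0000e+00 5.5000e-02]
[5.5645e+01 2.0000e-01 4.0000e-03 0.0000e+00 5.5000e-02]
```

View pics/wd.png

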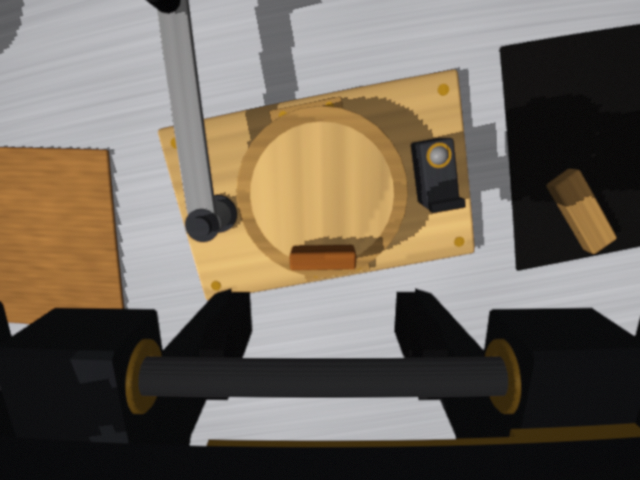

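The lid is on the dish with its pull on the −x side. I'll move above the knob, then compare the lid's position numerically with the starting pictures, since my 10 views are used.

Converted, -0.048 rad / 6.2832 = -0.0076.

Emit:
shift_gripper:
  segments: {"ticks":[[0.025,-0.014,0,-0.0076,0.05],[0.03,-0.017,0,0,0.05],[0.03,-0.017,0,0,0.05],[0.03,-0.017,0,0,0.05],[0.03,-0.017,0,0,0.05],[0,0,0,0,0.05],[0,0,0,0,0.05]]}
  grip_n: 20

```text
time_s: 19.68
eef_pos: [0.6363, 0.1129, 0.1423]
ee_rot: [[0.993, -0.12, -0.003], [-0.12, -0.993, 0.0], [-0.003, 0.0, -1.0]]
contact_force: [-0.2, 0.3, -0.6]
width: 0.0499
grip_force: 0.0
```

```bash
python3 - <<'E'
from h import *
import pickle
o,c=snap('wrist','we.png'); pickle.dump((o,c),open('we.pkl','wb')); print(np.round(o['joint_pos'],2)); go([.6395,.1063,.067],-.12)
o2,s=snap('scene','se.png'); s0=pickle.load(open('scene0.pkl','rb'))[1]
o2,t=snap('top','te.png'); t0=pickle.load(open('top0.pkl','rb'))[1]
def match(a,b,box,n):
    x,y,w,h=box; A=cv2.resize(a['frame'][y-6:y+h+6,x-6:x+w+6],None,fx=4,fy=4,interpolation=cv2.INTER_CUBIC); T=cv2.resize(b['frame'][y:y+h,x:x+w],None,fx=4,fy=4,interpolation=cv2.INTER_CUBIC)
    r=cv2.matchTemplate(A,T,cv2.TM_CCOEFF_NORMED); _,m,_,l=cv2.minMaxLoc(r); print(n,round(m,3),(l[0]/4-6,l[1]/4-6))
match(s,s0,(380,230,26,22),'scene pull'); match(s,s0,(345,250,30,30),'scene far'); match(s,s0,(330,235,90,50),'scene lid');match(s,s0,(340,230,26,20),'scene catch')
match(t,t0,(282,302,32,16),'top pull'); match(t,t0,(270,258,64,64),'top lid'); match(t,t0,(338,272,20,30),'top catch')
E
```

```text
[-0.04  0.66 -0.29  1.61  0.22  0.91 -2.11]
yaw -0.1207 tool d [0.0052 0.005  0.0755] turn -0.0007 t 19.73 n 1.8956075119590645
scene pull 0.499 (5.5, 6.0)
scene far 0.397 (1.0, 5.75)
scene lid 0.695 (-0.25, 0.25)
scene catch 0.389 (-4.0, -6.0)
top pull 0.25 (-0.5, 6.0)
top lid -0.155 (6.0, -0.25)
top catch 0.985 (0.0, 0.0)
```

j7 would run out of range from this orientation, so I'll flip the tool by half a turn.

Converted, -0.12 rad / 6.2832 = -0.0191.

Emit:
shift_gripper:
  segments: {"ticks":[[0,0,0,-0.0191,0.05],[0,0,0,-0.0191,0.05],[0,0,0,-0.0191,0.05],[0,0,0,-0.0191,0.05],[0,0,0,-0.0191,0.05],[0,0,0,-0.0191,0.05],[0,0,0,-0.0191,0.05],[0,0,0,-0.0191,0.05],[0,0,0,-0.0191,0.05],[0,0,0,-0.0191,0.05],[0,0,0,-0.0191,0.05],[0,0,0,-0.0191,0.05]]}

```text
time_s: 20.83
eef_pos: [0.6354, 0.111, 0.1446]
ee_rot: [[0.244, 0.97, -0.001], [0.97, -0.244, -0.001], [-0.001, -0.0, -1.0]]
contact_force: [-0.3, -1.1, 0.2]
width: 0.0502
grip_force: 0.0
```

Emit:
shift_gripper:
  segments: {"ticks":[[0,0,0,-0.0191,0.05],[0,0,0,-0.0191,0.05],[0,0,0,-0.0191,0.05],[0,0,0,-0.0191,0.05],[0,0,0,-0.0191,0.05],[0,0,0,-0.0191,0.05],[0,0,0,-0.0191,0.05],[0,0,0,-0.0191,0.05],[0,0,0,-0.0191,0.05],[0,0,0,-0.0191,0.05],[0,0,0,-0.0191,0.05],[0,0,0,-0.0191,0.05]]}

```text
time_s: 21.83
eef_pos: [0.6355, 0.111, 0.1445]
ee_rot: [[-0.93, 0.368, -0.001], [0.368, 0.93, -0.002], [-0.0, -0.002, -1.0]]
contact_force: [0.3, 0.1, -0.8]
width: 0.0496
grip_force: 0.0
```

Emit:
shift_gripper:
  segments: {"ticks":[[0,0,0,-0.0191,0.05],[0,0,0,-0.0191,0.05],[0,0,0,-0.0035,0.05],[0,0,0,0,0.05],[0,0,0,0,0.05]]}

```text
time_s: 22.25
eef_pos: [0.636, 0.1116, 0.1446]
ee_rot: [[-0.992, 0.124, -0.0], [0.124, 0.992, -0.001], [0.0, -0.001, -1.0]]
contact_force: [0.0, -0.2, -0.3]
width: 0.0499
grip_force: 0.0
```

```bash
python3 - <<'E'
from h import *
import pickle
o,c=snap('wrist','wf.png'); pickle.dump((o,c),open('wf.pkl','wb')); print(np.round(o['joint_pos'],2)); go([.6395,.1063,.067],3.02)
f=c['frame'];print(proj(c,np.array([.6395,.1063,.077]),o),proj(c,np.array([.514,.1215,.06]),o))
p=proj(c,np.array([.6395,.1063,.07]),o)
x0,x1=int(p[0])-60,int(p[0])+60;y0,y1=int(p[1])-60,int(p[1])+60
m=(f[y0:y1,x0:x1].max(2)<45).astype(np.uint8); n,l,st,ce=cv2.connectedComponentsWithStats(m)
for i in range(1,n):
  if st[i,4]>150: print(st[i][:4]+[x0,y0,0,0],st[i,4],ce[i]+[x0,y0])
E
```

```text
[ 0.37  0.86 -0.98  1.58  0.77  1.13  0.65]
yaw 3.0182 tool d [-0.0039 -0.0049  0.0777] turn -0.0018 t 22.3 n 1.9494663632282212
[315.14027767 264.71483122] [314.02463751  37.84871924]
[309 247  24  32] 631 [320.26941363 262.2725832 ]
[255 292   7  28] 195 [257.98461538 305.56923077]
```

```bash
python3 - <<'E'
from h import *
import pickle
o,c=pickle.load(open('wf.pkl','rb'))
for u,v,z in [(320.5,254,.077),(309.5,262,.072),(332.5,262,.072),(320.5,247,.077),(320.5,278,.056)]: print(ray(c,u,v,z,o).round(4))
f=c['frame']; print(f[240:285:4,320].max(1), f[262,300:342:3].max(1))
E
```

```text
[0.6333 0.1103 0.077 ]
[0.639  0.1028 0.072 ]
[0.6408 0.1166 0.072 ]
[0.6291 0.1108 0.077 ]
[0.6561 0.1073 0.056 ]
[129 124  13   7  16  17  16  13  14  14 110 126] [181 183 165  27  14  13  15  15  16  14  17  75 181 186]
```

```bash
python3 - <<'E'
from h import *
import pickle
o,c=pickle.load(open('wf.pkl','rb'))
a=ray(c,320.5,278,.077,o); b=ray(c,320.5,247,.056,o); R=np.array(o['ee_rot']); print(a+.008*R[:,0], b-.008*R[:,0], ray(c,320.5,268,.077,o))
E
```

```text
[0.64024767 0.10938596 0.07700255] [0.64306067 0.10892415 0.05599745] [0.64192406 0.1091838  0.077     ]
```

Emit:
shift_gripper:
  segments: {"ticks":[[-0.005,-0.002,0.02,0,0.05],[0,0,0.03,0,0.05],[0,0,0.02,0,0.05],[0,0,0.01,0,0.05],[0,0,0,0,0.05],[0,0,0,0,0.01],[0,0,0,0,0.01],[0,0,0,0,0.01],[0,0,0,0,0.01],[0,0,0,0,0.01]]}
  grip_n: 12

```text
time_s: 23.13
eef_pos: [0.6418, 0.1095, 0.0656]
ee_rot: [[-0.993, 0.121, 0.001], [0.121, 0.993, 0.0], [-0.001, 0.0, -1.0]]
contact_force: [0.1, 0.2, -0.3]
width: 0.0183
grip_force: 0.0
```

```bash
python3 -c "
from h import *
go([.641,.109,.064],3.03);print(manip.get_obs()['contact_force'])"
```

```text
yaw 3.0206 tool d [ 0.0007 -0.0006  0.0016] turn -0.0094 t 23.13 n 0.04619671024365097
[ 0.13777275  0.22044535 -0.28067895]
```

Converted, 0.12 rad / 6.2832 = 0.0191.

Emit:
shift_gripper:
  segments: {"ticks":[[0,0,0,0,0.01],[0,0,0,0,0.01],[0.001,-0.0156,0,0.0191,0.01],[0.001,-0.0156,0,0.0191,0.01],[0.001,-0.0156,0,0.0191,0.01],[0.001,-0.0156,0,0.0191,0.01],[0.001,-0.0156,0,0.0191,0.01],[0.001,-0.0156,0,0.0191,0.01],[0.001,-0.0156,0,0.0191,0.01],[0.001,-0.0156,0,0.0191,0.01],[0,0,0,0,0.01],[0,0,0,0,0.01]]}
  grip_n: 12

```text
time_s: 24.13
eef_pos: [0.5738, 0.0075, 0.0654]
ee_rot: [[-0.469, 0.883, 0.002], [0.883, 0.469, -0.004], [-0.004, 0.0, -1.0]]
contact_force: [3.0, -6.1, 1.4]
width: 0.0151
grip_force: 12.0
```

```bash
python3 -c "
from h import *
o=manip.get_obs();p=o['eef_pos'][:2];v=p-np.array([.514,.1215]);print(np.hypot(*v),np.arctan2(v[0],-v[1])-.015);go([.514+.13*np.sin(.215),.1215-.13*np.cos(.215),.064],1.786)"
```

```text
0.1287137253611866 0.4682692468125022
yaw 2.0589 tool d [ 0.0035 -0.0344  0.0013] turn 0.2729 t 24.13 n 0.8662223481438759
```

Converted, 0.12 rad / 6.2832 = 0.0191.

Emit:
shift_gripper:
  segments: {"ticks":[[0,-0.0156,0,0.0191,0.01],[0.0005,-0.0156,0,0.0191,0.01],[0.001,-0.0156,0,0.0191,0.01],[0.0005,-0.0145,0,0.0175,0.01],[0,-0.002,0,0,0.01],[0,0,0,0,0.01],[0,0,0,0,0.01]]}
  grip_n: 20

```text
time_s: 24.72
eef_pos: [0.5133, -0.0086, 0.0652]
ee_rot: [[-0.02, 1.0, 0.001], [1.0, 0.02, -0.003], [-0.003, 0.001, -1.0]]
contact_force: [0.1, -7.0, 5.2]
width: 0.0151
grip_force: 20.0
```

```bash
python3 -c "
from h import *
o=manip.get_obs();p=o['eef_pos'][:2];v=p-np.array([.514,.1215]);print(np.hypot(*v),np.arctan2(v[0],-v[1])-.015);go([.512,-.0085,.064],1.586)"
```

```text
0.13010092065770476 -0.02013428055900315
yaw 1.5905 tool d [ 0.0001 -0.0013  0.0012] turn 0.0045 t 24.72 n 0.045623918462796835
```

Emit:
shift_gripper:
  segments: {"ticks":[[0,-0.002,0,0,0.01],[0,-0.002,0,0,0.01],[0,0,0,0,0.01]]}
  grip_n: 20

```text
time_s: 24.97
eef_pos: [0.513, -0.0086, 0.0655]
ee_rot: [[-0.019, 1.0, 0.008], [1.0, 0.019, -0.001], [-0.001, 0.008, -1.0]]
contact_force: [11.5, -5.4, -6.6]
width: 0.0154
grip_force: 20.0
```

Emit:
shift_gripper:
  segments: {"ticks":[[0,-0.002,0,0,0.01],[0,-0.001,0,0,0.01],[0,0,0,0,0.01]]}
  grip_n: 20

```text
time_s: 25.22
eef_pos: [0.5128, -0.0086, 0.0658]
ee_rot: [[-0.019, 1.0, 0.013], [1.0, 0.019, 0.0], [-0.0, 0.013, -1.0]]
contact_force: [20.5, -6.2, -15.3]
width: 0.0147
grip_force: 20.0
```

Emit:
shift_gripper:
  segments: {"ticks":[[0,0.004,0,0,0.01],[0,0.003,0,0,0.01],[0,0,0,0,0.05],[0,0,0,0,0.05],[0,0,0,0,0.05],[0,0,-0.02,0,0.05],[0,0,-0.035,0,0.05],[0,0,-0.035,0,0.05],[0,0,-0.035,0,0.05],[-0.035,0,0,0,0.05],[-0.035,0,0,0,0.05],[-0.035,0,0,0,0.05]]}
  grip_n: 20

```text
time_s: 26.22
eef_pos: [0.5147, -0.1118, 0.1905]
ee_rot: [[-0.023, 1.0, 0.001], [1.0, 0.023, -0.0], [-0.0, 0.001, -1.0]]
contact_force: [0.6, -0.3, 0.5]
width: 0.0497
grip_force: 0.0
```

Emit:
shift_gripper:
  segments: {"ticks":[[-0.04,0,0,0,0.05],[-0.04,0,0,0,0.05],[-0.04,0,0,0,0.05],[-0.04,0,0,0,0.05],[-0.04,0,0,0,0.05],[0,0,0,0,0.05],[0,0,0,0,0.05]]}

```text
time_s: 26.8
eef_pos: [0.5177, -0.3135, 0.1889]
ee_rot: [[-0.016, 1.0, -0.001], [1.0, 0.016, 0.001], [0.001, -0.001, -1.0]]
contact_force: [0.4, 0.9, -0.1]
width: 0.0501
grip_force: 0.0
```

```bash
python3 - <<'E'
from h import *
import pickle
o,t=snap('top','tg.png'); t0=pickle.load(open('top0.pkl','rb'))[1]; o,s=snap('scene','sg.png'); s0=pickle.load(open('scene0.pkl','rb'))[1]
print(o['eef_pos'].round(3),o['contact_force'].round(1))
def match(a,b,box,n):
    x,y,w,h=box; A=cv2.resize(a['frame'][y-6:y+h+6,x-6:x+w+6],None,fx=4,fy=4,interpolation=cv2.INTER_CUBIC); T=cv2.resize(b['frame'][y:y+h,x:x+w],None,fx=4,fy=4,interpolation=cv2.INTER_CUBIC)
    r=cv2.matchTemplate(A,T,cv2.TM_CCOEFF_NORMED); _,m,_,l=cv2.minMaxLoc(r); print(n,round(m,3),(l[0]/4-6,l[1]/4-6))
match(s,s0,(382,232,22,20),'scene pull'); match(s,s0,(355,262,30,18),'scene far edge');match(s,s0,(338,250,20,20),'scene side')
match(t,t0,(282,302,32,16),'top pull'); match(t,t0,(285,258,34,14),'top far');match(t,t0,(285,300,34,22),'top near')
# knob: dark pixels in top view near the predicted shut place
p=proj(t,np.array([.512,-.0085,.07])); f=t['frame']; x,y=p.astype(int)
m=(f[y-14:y+15,x-14:x+12].max(2)<50); yy,xx=np.nonzero(m); print('knob pred',p,'seen',xx.mean()+x-14,yy.mean()+y-14,m.sum(), ray(t,xx.mean()+x-14,yy.mean()+y-14,.067))
E
```

```text
[ 0.518 -0.311  0.189] [ 0.3  0.4 -0.5]
scene pull 0.982 (-0.75, 0.25)
scene far edge 0.943 (0.0, 0.25)
scene side 0.988 (-0.75, 0.25)
top pull 0.979 (0.0, -1.25)
top far 0.93 (1.0, -1.0)
top near 0.973 (0.0, -1.25)
knob pred [330.57850515 287.86846558] seen 330.57142857142856 287.0952380952381 63 [ 0.51355082 -0.00849124  0.067     ]
```

```bash
python3 -c "
from cell import manip
print(manip.close_job())"
```

```text
the job is handed in; nothing more can be done
None
```

I handed the job in at about 27 s, with no verdict returned: the turn-button is in the dish, the lid is back down and level, the keeper bar is shut hard against its stop, and I never touched the other items. I had used all 10 views before shutting the bar, so the final lid and bar positions are measured from images rather than seen.

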